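Put the irrigation fittings back in their bins

ROBOT

A 7-joint arm with a two-finger parallel gripper is mounted at the origin on the work surface. World frame = base frame: x ahead of the robot, y to its left, z up, the work surface at z = 0. Lengths are in m, angles in rad, forces in N, time in s.
With the tool pointing down it reaches from about 0.4 to 0.875 m from the base axis. Payload 19.3 kg.
Tool frame: the origin (TCP) lies where the fingers leave the gripper's body, on its centre line; the fingertips stand bot.tip_reach ahead of it and the grasp point (between the pads) lies 54 mm ahead of it (bot.tip_reach is the distance from the TCP to the fingertips, in m); z points along the fingers, y is the line along which they close (so a half turn about z gives the same grasp; the last joint's range is limited). The gripper opens to 85 mm and grips with 20 to 120 N. Pads are 22 mm wide; open, the fingers measure 114 mm over their backs; the gripper's body (76 mm by 85 mm) begins 54 mm behind the grasp point. The pads swing forward as they close: fully open they stand 13 mm farther back than shut.
Start: joints at [-1.302, 0.521, -0.036, 1.599, 0.021, 1.021, -0.113], TCP at [0.208, 0.589, 0.304] pointing down, gripper open.
Joint ranges: [-2.91, 2.91], [-0.3, 2.13], [-1.5, 1.42], [0.17, 2.43], [-1.26, 4.41], [0.16, 1.93], [-2.52, 2.52]. Speed limits (rad/s): [1.89, 1.89, 2.39, 2.39, 3.01, 3.01, 3.01].

INTERFACE

Orientations are given as [roll, pitch, yaw] about the fixed x, y, z axes, in that order (R = Rz(yaw) Ry(pitch) Rx(roll)).
In Python, from workcell import bot gives the robot as it stands. The module is installed in compiled form; this text tells all that it offers.
- The arm moves only by the shell command python3 -m jog 'ROWS' [FORCE]. ROWS is JSON, a list that holds one entry, the list of rows, each a list of 7 numbers: the shift along the tool's x, y, z in mm, then the turn, a rotation vector about the tool's x, y, z in rad, then the opening, from 0 (shut) to 1 (fully open). In form: [[[tx, ty, tz, wx, wy, wz, fingers], ...]]. A call has 1 to 5 rows; each row shifts and turns the commanded pose from where the row before left it, along the tool's axes as they then stand; what a row does not reach is not made up. A row lasts 1/10 s, in which the tool goes at most 50 mm and 8.59 degrees, less where a joint would pass 70% of its speed; a pose out of reach is approached as far as the arm can. A call is refused whole if a number of a shift passes 50 or a number of a turn 0.15, either way. A call with a gripper value outside its range is refused whole. The fingers move at their own pace and stop on an object; FORCE is the grip in N (left out, the last holds). Time passes only in rows, so rows that do not move let the fingers close. It gives the time, the measured TCP pose, the force, the opening and the grip force at its end, in the units of the state.
- bot.observe(): the state, without advancing time (a new reading comes with each control period).
- bot.grab_frame(name): name is "scene" or "top"; returns a dict with "img" (420x560x3 uint8, red, green, blue), "intrinsics" (3x3 intrinsics, pixels), "k1" (the pictures are not rectified: a ray, as slopes to the right and down, at radius r is drawn at 1 + k1 r^2 times it, then the intrinsics apply), "R" (3x3) and "t" (3): a world point X has camera coordinates R X + t. Camera axes: x right, y down, z forward; pixel columns grow to the right and rows downward; lengths in m; the calibration is good to about 2 mm. A picture is of the moment at which its call begins. There is no depth.
- bot.job_done(): hands the job in; it is judged then, once.
Trained networks look in a picture, given as the dict that the camera call returned (one of the last four; its "shot" number tells which), for a name from the list of things; names that differ only in an ending like _2 or _b are one class to them, and where a whole thing is asked for, a point or a joint stands for the part that bears it (a point fixed in the world has none). Each returns a list of dicts, best first, with "conf" (0 to 1); they miss things now and then, are a little off and sometimes report something else, mostly with a low value. They report only what shows in the picture. A call takes as long as a camera call. They do not tell look-alikes from the thing itself.
- bot.trace(query, picture): "region" (420x560 bool, what is visible of it).
- bot.spot_point(query, picture): "xyz" ([x, y, z] in m, in world coordinates, good to about 4 mm: a listed point, or the origin of a listed thing).
The state is a dict: "clock": time; "qpos": joint angles; "qd": joint speeds; "joint_efforts": joint torques, N m; "position": TCP position; "tool_rot": TCP orientation; "force": force on the tool from outside, world axes, zero at the start; "moment": the same for the moment, N m; "grip_width": finger opening in m; "finger_force": force on a finger pad.
Only numpy, scipy, OpenCV 4.12 (cv2) and the standard library are available. Lean on these libraries where they do the work, as an engineer would, in place of code of your own. Each camera call takes 0.05 s, during which the arm holds its last target. There are 200 camera calls.

TASK

Sprinkler-line fittings left over from a repair lie mixed on the bench: a tee, an elbow, a ball valve and two end caps. Put each one back into the open-fronted bin that already holds its kind, down on the floor of the bin in the clear space in front of the stock, not heaped on top of it.

Things in the scene. Friction and masses are not known exactly. Their poses are not given: they have to be found in the camera images.
- tee_center (a point): Loose tee, white PVC, lying flat: 34 mm round sockets; run along x from -34 to 34 with its axis at y = -9.5, branch to +y ending at y = 26.5, so 68 x 53, 34 high. Point: middle of that outline, half-way up (17). Grip e.g. across y at x = 0: 53 wide, run's back to branch end. 40 g.
- elbow_center (a point): Loose 90 degree elbow, white PVC, lying flat: 34 mm round sockets; corner at x = y = -9.5, legs to +x and +y ending at 26.5, so 53 x 53, 34 high. Point: middle of that outline, half-way up (17). Grip e.g. across y at x = -6: 53 wide, back of the x leg to end of the y leg. 32 g.
- valve_center (a point): Loose ball valve, white PVC: body 78 mm along x, on flats of its hexagonal ends (46 wide), axis 20 up; grey bar handle on top, 60 (x) x 12, top at 54. Point: middle, half-way up (27). Grip e.g. across y at x = 0 round the body (39 wide, 44 long between the ends), handle between the fingers. 120 g.
- cap_a_center (a point): One of two like end caps, loose, white PVC: round, 34 mm diameter, 30 high, standing dome up. Point: on its axis, half-way up (15). 20 g.
- cap_b_center (a point): The other loose end cap, white PVC: round, 34 mm diameter, 30 high, standing dome up. Point: on its axis, half-way up (15). 20 g.
- tee_bin: Bin for tees: black, fixed, 190 (x) x 130 (y) mm, walls and floor 4; front 32 high at -x facing the robot, sides sloping up to the 60 high back. Origin: centre of the underside, on the bench. Holds two tees (34 high), fixed along the back (x > 5); the floor in front is clear (x -91 to 5, y -61 to 61, middle x -43). Bins are alike but for the stock; they change places.
- elbow_bin: Bin for elbows: black, fixed, 190 (x) x 130 (y) mm, walls and floor 4; front 32 high at -x facing the robot, sides sloping up to the 60 high back. Origin: centre of the underside, on the bench. Holds two elbows (34 high), fixed along the back (x > 5); the floor in front is clear (x -91 to 5, y -61 to 61, middle x -43). Bins are alike but for the stock; they change places.
- valve_bin: Bin for valves: black, fixed, 190 (x) x 130 (y) mm, walls and floor 4; front 32 high at -x facing the robot, sides sloping up to the 60 high back. Origin: centre of the underside, on the bench. Holds two valves (54 high), fixed along the back (x > 5); the floor in front is clear (x -91 to 5, y -61 to 61, middle x -43). Bins are alike but for the stock; they change places.
- cap_bin: Bin for caps: black, fixed, 190 (x) x 130 (y) mm, walls and floor 4; front 32 high at -x facing the robot, sides sloping up to the 60 high back. Origin: centre of the underside, on the bench. Holds five end caps (30 high), fixed along the back (x > 5); the floor in front is clear (x -91 to 5, y -61 to 61, middle x -43). Bins are alike but for the stock; they change places.
There are look-alikes about, which are no part of the job. What is shaped like the valve_bin but orange is not meant.

How it is judged:
By the outcome, as a careful person would: the job done as asked, in the order asked, and still so for the second after the job is handed in, with the robot touching nothing.
It also fails if it takes over 109 s, if anything falls off the work surface, if the arm or the gripper's body presses on something with over 40 N, if the wrist force passes 120 N, or if a joint passes its speed limit or range.

## Working session

There is one attempt and no reset: what is moved stays moved. The work goes in short steps, Python scripts to look and compute and a shell command to move; the robot and the scene stay as the last step left them, time stands still between calls to the robot, and variables do not carry over. Pictures are saved under pics/ and viewed, at most 14 in all, crops included, and the job is handed in when it is done.

```bash
mkdir -p pics
cat > h.py <<'E'
import numpy as np, cv2
from workcell import bot
def save(f,name): cv2.imwrite(f'pics/{name}.png',f['img'][:,:,::-1])
def proj(f,X):
    c=f['R']@np.array(X,float)+f['t']; s=c[:2]/c[2]; s=s*(1+f['k1']*(s@s))
    K=np.array(f['intrinsics']); return (K@[s[0],s[1],1])[:2]
def ray(f,px,z):
    K=np.array(f['intrinsics']); d=np.linalg.solve(K,[px[0],px[1],1])[:2]; s=d.copy()
    for _ in range(20): s=d/(1+f['k1']*(s@s))
    R=np.array(f['R']); o=-R.T@f['t']; v=R.T@np.array([s[0],s[1],1]); return o+v*(z-o[2])/v[2]
E
python3 - <<'E'
from h import *
s=bot.observe();print({k:np.round(v,3) for k,v in s.items()},bot.tip_reach)
for c in('scene','top'):
    f=bot.grab_frame(c);save(f,c+'0')
    for q in['tee_center','elbow_center','valve_center','cap_a_center','tee_bin','elbow_bin','valve_bin','cap_bin']:
        for r in bot.spot_point(q,f): print(c,q,round(r['conf'],2),np.round(r['xyz'],3),proj(f,r['xyz']).round())
E
```

```text
{'clock': np.float64(0.0), 'qpos': array([-1.302,  0.522, -0.036,  1.6  ,  0.021,  1.021, -0.113]), 'qd': array([ 0.001,  0.   ,  0.002, -0.   , -0.   , -0.   ,  0.   ]), 'joint_efforts': array([-1.0000e-03, -9.2709e+01,  1.9790e+00, -3.6995e+01,  1.8000e-02,
        8.0000e-03,  0.0000e+00]), 'position': array([0.208, 0.589, 0.303]), 'tool_rot': array([-3.14 ,  0.   ,  2.803]), 'force': array([-0.525,  0.323,  0.172]), 'moment': array([ 0.061,  0.005, -0.001]), 'finger_force': np.float64(0.0), 'grip_width': np.float64(0.085)} 0.0726
scene tee_center 0.64 [0.444 0.077 0.019] [316. 236.]
scene elbow_center 0.81 [ 0.43  -0.063  0.015] [290. 200.]
scene elbow_center 0.66 [0.429 0.335 0.016] [386. 309.]
scene valve_center 0.81 [ 0.443 -0.318  0.032] [238. 142.]
scene cap_a_center 0.51 [0.43  0.333 0.017] [386. 309.]
scene tee_bin 0.76 [ 0.672  0.075 -0.001] [245. 284.]
scene elbow_bin 0.97 [ 0.65   0.222 -0.001] [285. 326.]
scene valve_bin 0.89 [ 0.64  -0.076  0.   ] [225. 236.]
scene valve_bin 0.85 [ 0.289 -0.406 -0.004] [264. 114.]
scene valve_bin 0.37 [ 0.429 -0.061  0.016] [291. 200.]
scene cap_bin 0.76 [ 0.657 -0.223  0.   ] [193. 202.]
top tee_center 0.52 [0.446 0.078 0.015] [243. 226.]
top elbow_center 0.61 [ 0.431 -0.063  0.016] [291. 232.]
top valve_center 0.95 [ 0.442 -0.322  0.025] [379. 228.]
top valve_center 0.17 [0.483 0.183 0.016] [208. 214.]
top cap_a_center 0.41 [0.431 0.338 0.018] [156. 231.]
top tee_bin 0.94 [0.67  0.069 0.002] [247. 153.]
top elbow_bin 0.88 [ 0.654  0.221 -0.   ] [198. 158.]
top valve_bin 0.81 [ 0.28  -0.404 -0.003] [405. 283.]
top valve_bin 0.72 [0.444 0.076 0.017] [244. 227.]
top valve_bin 0.6 [ 0.638 -0.075 -0.001] [295. 164.]
top cap_bin 0.61 [ 0.656 -0.222  0.005] [343. 158.]
```

View pics/scene0.png

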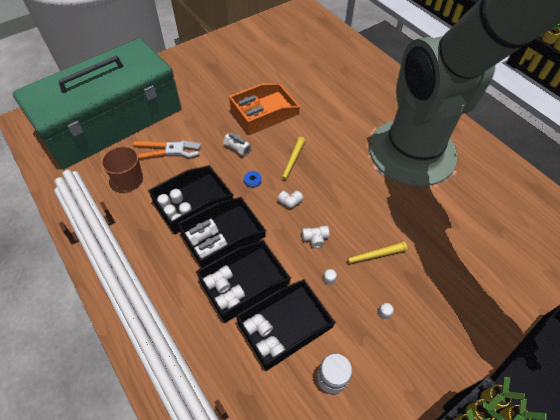

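View pics/top0.png

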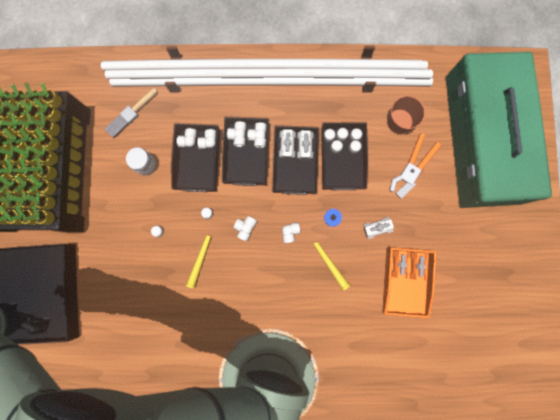

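The orange bin (top 410,282) is the look-alike; the black valve bin at (296,160) is the one meant. The white jar at (138,160) is too large to be a cap; the caps are at (207,213) and (156,231). I'll confirm these and the orientations in one crop.

Run:
```python
from h import *
f=bot.grab_frame('top')
im=f['img'][:,:,::-1]
a=cv2.resize(im[115:250,145:405],None,fx=3.07,fy=3.07,interpolation=cv2.INTER_CUBIC)
cv2.imwrite('pics/crop1.png',a)
g=f['img'].astype(int)
for n,c,z in[('tee',(.445,.078),.017),('elbow',(.431,-.063),.017),('valve',(.442,-.32),.025),('cap',(.431,.335),.02),('cap',(.483,.183),.02)]:
    p=proj(f,[*c,z]);u,v=p.round().astype(int)
    w=g[v-18:v+18,u-22:u+22]; m=((w.min(2)>125)&(w.max(2)-w.min(2)<40)).astype(np.uint8)
    nl,l,st,ce=cv2.connectedComponentsWithStats(m);k=1+np.argmax(st[1:,4])
    pts=np.argwhere(l==k)[:,::-1]+[u-22,v-18]
    W=np.array([ray(f,q,z)[:2]*1000 for q in pts],np.float32)
    r=cv2.minAreaRect(W);print(n,p.round(),'rect',np.round(r[0]),np.round(r[1]),round(r[2],1),'cent',W.mean(0).round())
```

```text
tee [243. 226.] rect [444.  77.] [55. 69.] 64.0 cent [443.  73.]
elbow [291. 231.] rect [428. -64.] [56. 47.] 0.3 cent [430. -62.]
valve [378. 228.] rect [ 444. -322.] [44. 83.] 17.5 cent [ 444. -322.]
cap [157. 231.] rect [430. 337.] [30. 30.] 0.4 cent [430. 337.]
cap [208. 213.] rect [486. 187.] [30. 29.] 45.7 cent [485. 188.]
```

View pics/crop1.png

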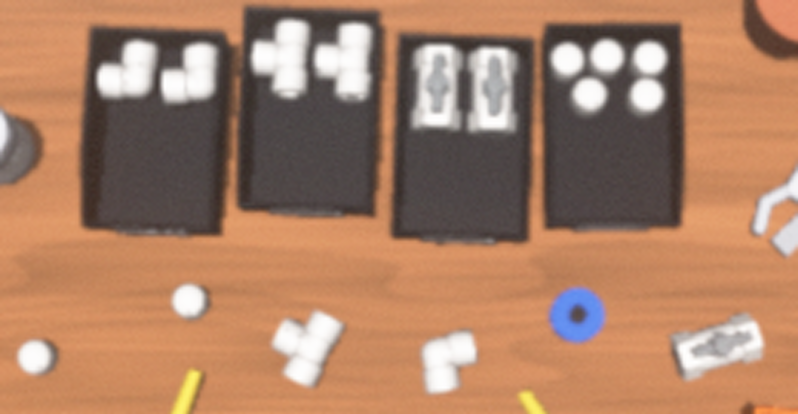

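Confirmed in the crop: the bins from left to right are elbow (157,130), tee (312,110), valve (463,140) and cap (613,130). Loose parts are caps at (190,300) and (37,357), the tee at (307,348) with yaw ≈ -26°, the elbow at (447,362) with yaw ≈ -168°, and the valve at (718,346) with yaw ≈ -72°. The blue ring is not part of the job.

I'll turn the tool to yaw 90° first, so tool x = +y, tool y = +x, tool z = down.

```bash
python3 -m jog '[[[0,0,0,0,0,0.15,1],[0,0,0,0,0,0.15,1],[0,0,0,0,0,0.15,1],[0,0,0,0,0,0.15,1],[0,0,0,0,0,0.15,1]]]' 40 | tail -3
python3 -m jog '[[[0,0,0,0,0,0.15,1],[0,0,0,0,0,0.15,1],[0,0,0,0,0,0.15,1],[0,0,0,0,0,0.032,1],[0,0,0,0,0,0,1]]]' | tail -3
python3 -m jog '[[[-32,28,0,0,0,0,1],[-32,28,0,0,0,0,1],[-32,28,0,0,0,0,1],[-32,28,0,0,0,0,1],[-32,28,0,0,0,0,1]]]'|tail -3
python3 -c "
from h import *
s=bot.observe();print(s['clock'],s['qpos'].round(2) if hasattr(s['qpos'],'round') else s['qpos'],s['position'],s['tool_rot'])
f=bot.grab_frame('top')
# bin fits: trace silhouettes
for b,c in [('elbow_bin',(.652,.2215)),('tee_bin',(.671,.071)),('valve_bin',(.639,-.0755)),('cap_bin',(.6565,-.2225))]:
    for r in bot.trace(b,f)[:3]:
        pts=np.argwhere(r['region'])[:,::-1]
        if len(pts)<50: continue
        W=np.array([ray(f,q,.045)[:2]*1000 for q in pts],np.float32);q=cv2.minAreaRect(W)
        print(b,round(r['conf'],2),np.round(q[0]),np.round(q[1]),round(q[2],1))
"
```

```text
force: [-0.6, 0.1, 0.1]
grip_width: 0.0856
finger_force: 0.0
force: [-0.1, -0.7, 0.2]
grip_width: 0.0856
finger_force: 0.0
force: [0.8, 0.5, -0.1]
grip_width: 0.0855
finger_force: 0.0
2.45 [-1.22  0.42  0.3   1.81 -0.15  0.94 -0.85] [0.34867767 0.42803226 0.30406817] [ 3.14144584e+00 -3.13839483e-04  1.57523054e+00]
elbow_bin 0.58 [650. 222.] [143. 208.] 88.0
tee_bin 0.93 [669.  72.] [139. 209.] 89.6
valve_bin 0.89 [ 284. -405.] [147. 194.] 85.4
valve_bin 0.84 [644. -78.] [136. 205.] 89.6
cap_bin 0.62 [ 656. -221.] [208. 143.] 0.4
```

```bash
python3 -m jog '[[[-31,27,10,0,0,0,1],[-31,27,20,0,0,0,1],[-30,27,30,0,0,0,1],[0,0,40,0,0,0,1],[0,0,40,0,0,0,1]]]' | tail -4
python3 -m jog '[[[0,0,30,0,0,0,1],[0,0,30,0,0,0,1],[0,0,20,0,0,0,1],[0,0,6,0,0,0,1],[0,0,0,0,0,0,1]]]'
python3 -m jog '[[[0,0,0,0,0,0,0.1],[0,0,0,0,0,0,0.1],[0,0,0,0,0,0,0.1],[0,0,0,0,0,0,0.1],[0,0,0,0,0,0,0.1]]]' 25
```

```text
tool_rot: [3.141, -0.001, 1.573]
force: [0.3, 0.9, -0.4]
grip_width: 0.0856
finger_force: 0.0
clock: 3.7
position: [0.4279, 0.3383, 0.0776]
tool_rot: [-3.14, 0.001, 1.573]
force: [0.3, 0.1, -0.9]
grip_width: 0.0854
finger_force: 0.0
clock: 4.2
position: [0.4288, 0.3379, 0.0788]
tool_rot: [3.141, -0.001, 1.571]
force: [-2.0, -0.1, 11.2]
grip_width: 0.0333
finger_force: 23.9
```

```bash
python3 -m jog '[[[0,0,-20,0,0,0,0.1],[0,0,-40,0,0,0,0.1],[0,0,-40,0,0,0,0.1],[-38,12,-10,0,0,0,0.1],[-38,12,0,0,0,0,0.1]]]' | tail -4
python3 -m jog '[[[-40,12,0,0,0,0,0.1],[-40,12,0,0,0,0,0.1],[-40,12,0,0,0,0,0.1],[-40,12,0,0,0,0,0.1],[-40,12,0,0,0,0,0.1]]]' | tail -5
python3 -m jog '[[[-40,12,0,0,0,0,0.1],[-40,12,0,0,0,0,0.1],[-40,12,0,0,0,0,0.1],[-40,12,0,0,0,0,0.1],[-40,12,0,0,0,0,0.1]]]' | tail -5
python3 -m jog '[[[-37,13,0,0,0,0,0.1],[-37,13,0,0,0,0,0.1],[-37,13,0,0,0,0,0.1],[0,0,0,0,0,0,0.1],[0,0,0,0,0,0,0.1]]]'
python3 -c "
from h import *
print(np.round(bot.observe()['qpos'],2))"
```

```text
tool_rot: [3.139, -0.003, 1.573]
force: [0.4, -1.2, -1.4]
grip_width: 0.0331
finger_force: 25.3
position: [0.5128, 0.06, 0.1885]
tool_rot: [3.141, -0.0, 1.571]
force: [1.2, -0.4, -0.5]
grip_width: 0.0325
finger_force: 25.3
position: [0.5728, -0.1401, 0.1885]
tool_rot: [3.141, -0.0, 1.571]
force: [1.3, 0.7, -0.8]
grip_width: 0.0331
finger_force: 25.3
clock: 6.2
position: [0.6112, -0.2502, 0.1879]
tool_rot: [-3.141, -0.0, 1.569]
force: [-1.0, 1.3, 0.2]
grip_width: 0.0328
finger_force: 25.3
[ 0.15  0.72  0.23  1.6  -0.21  0.84  0.46]
```

```bash
python3 -m jog '[[[0,0,40,0,0,0,0.1],[0,0,30,0,0,0,0.1],[0,0,20,0,0,0,0.1],[0,0,13,0,0,0,0.1],[0,0,0,0,0,0,0.1]]]' 
python3 -m jog '[[[0,0,0,0,0,0,0.6],[0,0,0,0,0,0,0.6],[0,0,0,0,0,0,0.6],[0,0,-20,0,0,0,0.6],[0,0,-30,0,0,0,0.6]]]'
python3 -m jog '[[[0,0,-40,0,0,0,0.6],[0,0,-20,0,0,0,1],[0,0,0,0,0,0,1]]]'
python3 -c "
from h import *
f=bot.grab_frame('scene');a=cv2.resize(f['img'][150:350,130:430,::-1],None,fx=2.6,fy=2.6);cv2.imwrite('pics/c2.png',a)"
```

```text
clock: 6.7
position: [0.6111, -0.2483, 0.0839]
tool_rot: [-3.14, -0.001, 1.572]
force: [-1.0, -0.1, 0.4]
grip_width: 0.0328
finger_force: 26.4
clock: 7.2
position: [0.6109, -0.2491, 0.1349]
tool_rot: [-3.14, -0.001, 1.571]
force: [-0.2, 0.3, 1.2]
grip_width: 0.0512
finger_force: 0.0
clock: 7.5
position: [0.6128, -0.25, 0.1991]
tool_rot: [3.136, 0.002, 1.571]
force: [0.4, -0.6, -0.1]
grip_width: 0.078
finger_force: 0.0
```

View pics/c2.png

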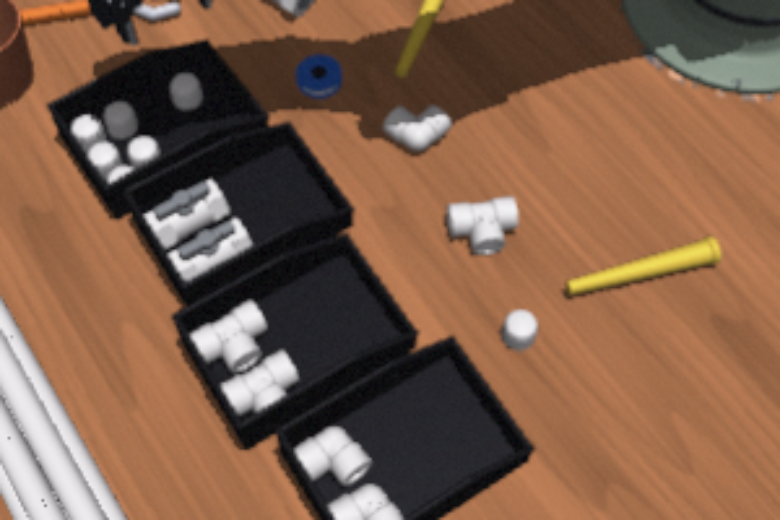

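Cap a stands in the cap bin's clear front (185,90). Next is cap b at (485,186).

```bash
python3 -m jog '[[[40,-11,0,0,0,0,1],[40,-11,0,0,0,0,1],[40,-12,0,0,0,0,1],[40,-12,0,0,0,0,1],[40,-12,0,0,0,0,1]]]' | tail -5
python3 -m jog '[[[40,-12,0,0,0,0,1],[40,-12,0,0,0,0,1],[40,-12,0,0,0,0,1],[40,-12,0,0,0,0,1],[40,-11,0,0,0,0,1]]]' | tail -5
python3 -m jog '[[[36,-11,20,0,0,0,1],[0,0,40,0,0,0,1],[0,0,30,0,0,0,1],[0,0,20,0,0,0,1],[0,0,7,0,0,0,1]]]'
python3 -m jog '[[[0,0,0,0,0,0,1],[0,0,0,0,0,0,0.1],[0,0,0,0,0,0,0.1],[0,0,0,0,0,0,0.1],[0,0,0,0,0,0,0.1]]]' 25
python3 -m jog '[[[0,0,0,0,0,0,0.1],[0,0,-40,0,0,0,0.1],[0,0,-40,0,0,0,0.1],[0,0,-24,0,0,0,0.1],[0,0,0,0,0,0,0.1]]]' 25
```

```text
position: [0.5525, -0.0479, 0.1945]
tool_rot: [-3.141, -0.0, 1.571]
force: [1.8, -0.1, 0.4]
grip_width: 0.0854
finger_force: 0.0
position: [0.4935, 0.1521, 0.1946]
tool_rot: [-3.141, 0.0, 1.571]
force: [1.0, 0.4, -0.3]
grip_width: 0.0855
finger_force: 0.0
clock: 9.05
position: [0.4824, 0.1862, 0.0758]
tool_rot: [-3.139, 0.002, 1.571]
force: [-0.0, -0.5, 0.2]
grip_width: 0.0853
finger_force: 0.0
clock: 9.55
position: [0.4839, 0.1868, 0.0788]
tool_rot: [3.141, -0.001, 1.571]
force: [-2.6, -0.4, 14.2]
grip_width: 0.0329
finger_force: 23.5
clock: 10.05
position: [0.4847, 0.1872, 0.1853]
tool_rot: [3.137, -0.003, 1.571]
force: [0.5, -0.1, -0.8]
grip_width: 0.0326
finger_force: 25.4
```

```bash
python3 -m jog '[[[-38,13,0,0,0,0,0.1],[-38,13,0,0,0,0,0.1],[-38,13,0,0,0,0,0.1],[-38,13,0,0,0,0,0.1],[-38,13,0,0,0,0,0.1]]]' | tail -5
python3 -m jog '[[[-38,13,0,0,0,0,0.1],[-38,13,0,0,0,0,0.1],[-38,13,0,0,0,0,0.1],[-38,13,0,0,0,0,0.1],[-40,11,0,0,0,0,0.1]]]' | tail -5
python3 -m jog '[[[0,0,40,0,0,0,0.1],[0,0,30,0,0,0,0.1],[0,0,20,0,0,0,0.1],[0,0,10,0,0,0,0.1],[0,0,0,0,0,0,0.1]]]' 
python3 -m jog '[[[0,0,0,0,0,0,0.6],[0,0,0,0,0,0,0.6],[0,0,0,0,0,0,0.6],[0,0,-20,0,0,0,0.6],[0,0,-30,0,0,0,0.6]]]'
python3 -m jog '[[[0,0,-40,0,0,0,0.6],[0,0,-40,0,0,0,1],[0,0,0,0,0,0,1]]]'
```

```text
position: [0.5487, -0.0049, 0.1817]
tool_rot: [-3.141, -0.0, 1.571]
force: [0.4, 0.4, -0.4]
grip_width: 0.0329
finger_force: 25.4
position: [0.6118, -0.1967, 0.1815]
tool_rot: [-3.141, -0.001, 1.571]
force: [0.7, 0.3, -1.0]
grip_width: 0.0334
finger_force: 25.4
clock: 11.55
position: [0.6111, -0.1953, 0.0807]
tool_rot: [-3.14, -0.0, 1.571]
force: [-0.2, -0.9, 0.7]
grip_width: 0.0327
finger_force: 29.7
clock: 12.05
position: [0.6108, -0.1951, 0.1316]
tool_rot: [-3.139, -0.001, 1.571]
force: [-0.6, 0.5, 0.1]
grip_width: 0.0511
finger_force: 0.0
clock: 12.35
position: [0.6134, -0.1962, 0.2178]
tool_rot: [3.134, 0.002, 1.57]
force: [0.6, -0.3, -0.9]
grip_width: 0.0781
finger_force: 0.0
```

```bash
python3 -m jog '[[[-25,-33,0,0,0,0,1],[-25,-33,0,0,0,0,1],[-25,-34,0,0,0,0,1],[-25,-34,0,0,0,0,1],[-25,-34,0,0,0,0,1]]]' | tail -5
python3 -m jog '[[[0,0,0,0,0,-0.15,1],[0,0,0,0,0,-0.15,1],[0,0,30,0,0,0,1],[0,0,0,0,0,0,1],[0,0,0,0,0,0,1]]]'
python3 -c "
from h import *
f=bot.grab_frame('scene');u,v=proj(f,[.444,-.32,.03]).astype(int);a=cv2.resize(f['img'][v-60:v+40,u-75:u+75,::-1],None,fx=5,fy=5);cv2.imwrite('pics/c3.png',a)"
```

```text
position: [0.4421, -0.3211, 0.2123]
tool_rot: [3.141, 0.0, 1.571]
force: [0.7, -0.8, 1.0]
grip_width: 0.0854
finger_force: 0.0
clock: 13.35
position: [0.4434, -0.3203, 0.1823]
tool_rot: [-3.141, -0.001, 1.87]
force: [0.5, -0.2, 0.3]
grip_width: 0.0855
finger_force: 0.0
```

View pics/c3.png

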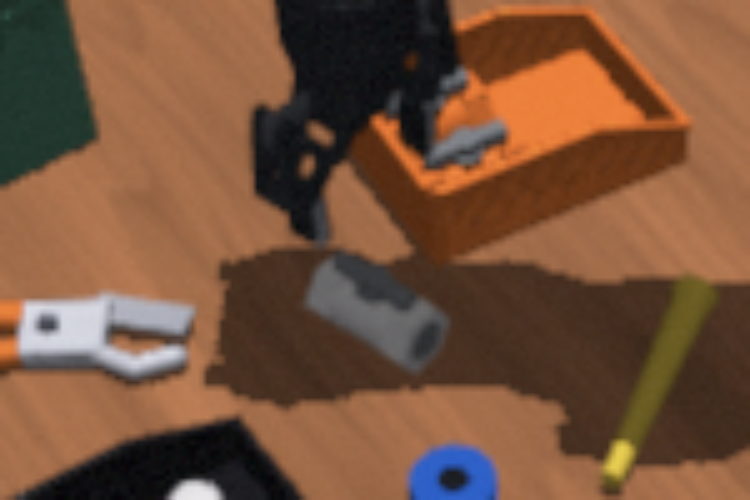

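The jaws are over the shaded valve (375,310), and the orange bin's back is close, so I'll narrow the opening a little before descending.

```bash
python3 -m jog '[[[0,0,20,0,0,0,0.76],[0,0,20,0,0,0,0.76],[0,0,0,0,0,0,0.76],[0,0,30,0,0,0,0.76],[0,0,20,0,0,0,0.76]]]'
python3 -m jog '[[[0,0,12,0,0,0,0.76],[0,0,0,0,0,0,0.76],[0,0,0,0,0,0,0.2],[0,0,0,0,0,0,0.2],[0,0,0,0,0,0,0.2]]]' 40
python3 -m jog '[[[0,0,0,0,0,0,0.2],[0,0,0,0,0,0,0.2],[0,0,-30,0,0,0,0.2],[0,0,-40,0,0,0,0.2],[0,0,-40,0,0,0,0.2]]]' 40
```

```text
clock: 13.9
position: [0.4442, -0.3206, 0.0927]
tool_rot: [3.141, 0.001, 1.871]
force: [0.2, 0.9, -0.9]
grip_width: 0.0651
finger_force: 0.0
clock: 14.4
position: [0.4441, -0.3207, 0.0815]
tool_rot: [3.14, 0.001, 1.871]
force: [-1.8, 1.5, 7.9]
grip_width: 0.0377
finger_force: 39.2
clock: 14.9
position: [0.4433, -0.3203, 0.1922]
tool_rot: [3.141, 0.0, 1.871]
force: [0.5, -1.1, -1.3]
grip_width: 0.0381
finger_force: 41.0
```

```bash
python3 -m jog '[[[0,0,0,0,0,0.15,0.2],[0,0,0,0,0,0.15,0.2],[0,0,0,0,0,0,0.2],[35,22,0,0,0,0,0.2],[35,22,0,0,0,0,0.2]]]' | tail -5
python3 -m jog '[[[35,22,0,0,0,0,0.2],[35,22,0,0,0,0,0.2],[35,22,0,0,0,0,0.2],[35,22,0,0,0,0,0.2],[34,22,0,0,0,0,0.2]]]' | tail -5
python3 -m jog '[[[0,0,0,0,0,0,0.2],[0,0,0,0,0,0,0.2],[0,0,20,0,0,0,0.2],[0,0,0,0,0,0,0.2]]]'
python3 -c "
from h import *
f=bot.grab_frame('scene');u,v=proj(f,[.6,-.08,.08]).astype(int);a=cv2.resize(f['img'][v-60:v+50,u-75:u+75,::-1],None,fx=5,fy=5);cv2.imwrite('pics/c4.png',a)"
```

```text
position: [0.4877, -0.2502, 0.1905]
tool_rot: [3.141, 0.0, 1.573]
force: [0.1, 0.6, -0.5]
grip_width: 0.0375
finger_force: 41.2
position: [0.5982, -0.0747, 0.1904]
tool_rot: [3.142, -0.0, 1.576]
force: [-0.0, -0.2, 0.0]
grip_width: 0.0375
finger_force: 41.2
clock: 16.3
position: [0.5962, -0.0774, 0.1686]
tool_rot: [-3.139, 0.0, 1.572]
force: [-1.1, -1.2, -1.8]
grip_width: 0.0379
finger_force: 41.1
```

View pics/c4.png

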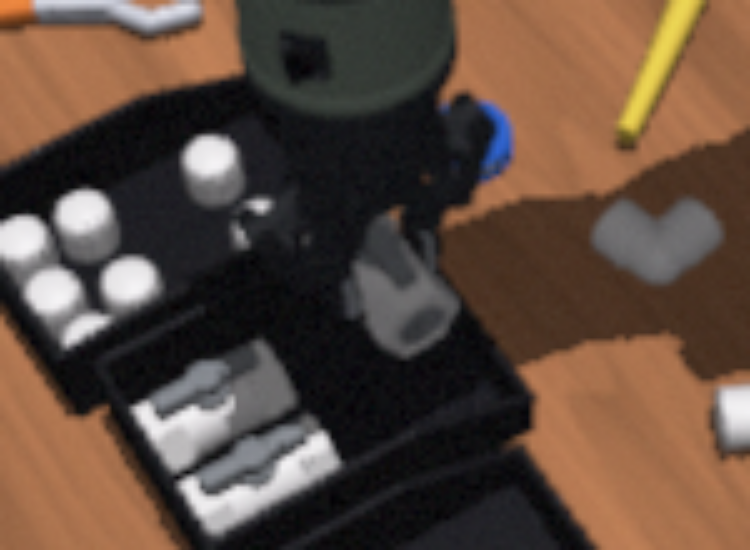

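The valve hangs square over the clear front of its bin (400,300), and both caps stand in theirs. I'll lower it.

```bash
python3 -m jog '[[[0,0,30,0,0,0,0.2],[0,0,25,0,0,0,0.2],[0,0,15,0,0,0,0.2],[0,0,12,0,0,0,0.2],[0,0,0,0,0,0,0.2]]]' 
python3 -m jog '[[[0,0,1,0,0,0,0.57],[0,0,0,0,0,0,0.57],[0,0,0,0,0,0,0.57],[0,0,0,0,0,0,0.57],[0,0,-15,0,0,0,0.57]]]'
python3 -m jog '[[[0,0,-30,0,0,0,0.57],[0,0,-40,0,0,0,0.57],[0,0,-40,0,0,0,1],[0,0,0,0,0,0,1]]]'
```

```text
clock: 16.85
position: [0.5972, -0.0767, 0.0873]
tool_rot: [-3.14, 0.0, 1.571]
force: [0.6, 0.1, -0.8]
grip_width: 0.0376
finger_force: 41.2
clock: 17.35
position: [0.5968, -0.0763, 0.1015]
tool_rot: [-3.139, -0.0, 1.571]
force: [0.0, 0.5, 0.3]
grip_width: 0.0489
finger_force: 0.0
clock: 17.75
position: [0.5994, -0.0769, 0.2183]
tool_rot: [3.134, 0.0, 1.57]
force: [0.7, 0.2, -0.1]
grip_width: 0.0756
finger_force: 0.0
```

```bash
python3 -m jog '[[[31,-30,0,0,0,0,1],[31,-31,0,0,0,0,1],[31,-31,0,0,0,0,1],[31,-31,0,0,0,0,1],[30,-30,0,0,0,0,1]]]' | tail -5
python3 -m jog '[[[0,0,0,0,0,-0.15,1],[0,0,0,0,0,-0.15,1],[0,0,0,0,0,-0.15,1],[0,0,0,0,0,-0.15,1],[0,0,0,0,0,-0.15,1]]]' | tail -5
python3 -m jog '[[[0,0,0,0,0,-0.15,1],[0,0,0,0,0,-0.15,1],[0,0,0,0,0,-0.067,1],[0,0,40,0,0,0,1],[0,0,0,0,0,0,1]]]'
python3 -c "
from h import *
print(np.round(bot.observe()['qpos'],2))
f=bot.grab_frame('scene');u,v=proj(f,[.445,.078,.05]).astype(int);a=cv2.resize(f['img'][v-60:v+50,u-75:u+75,::-1],None,fx=5,fy=5);cv2.imwrite('pics/c5.png',a)"
```

```text
position: [0.4431, 0.0786, 0.2129]
tool_rot: [3.141, -0.001, 1.571]
force: [0.4, 1.2, 0.3]
grip_width: 0.0853
finger_force: 0.0
position: [0.4446, 0.0775, 0.2129]
tool_rot: [3.141, 0.001, 2.327]
force: [0.1, 0.2, -0.5]
grip_width: 0.0852
finger_force: 0.0
clock: 19.25
position: [0.4432, 0.0771, 0.1701]
tool_rot: [-3.139, -0.003, 2.687]
force: [-0.2, -1.1, 0.9]
grip_width: 0.0854
finger_force: 0.0
[-0.28  0.47 -0.03  2.16  0.02  0.52  0.79]
```

View pics/c5.png

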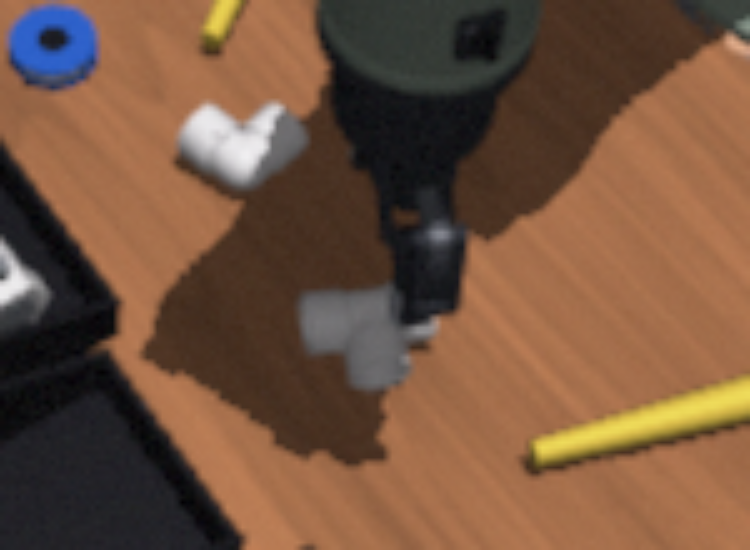

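The tee is at (365,330) below the jaws, lined up with its branch between them. I'll descend and grip.

```bash
python3 -m jog '[[[0,0,30,0,0,0,1],[0,0,30,0,0,0,1],[0,0,20,0,0,0,1],[0,0,10,0,0,0,1],[0,0,0,0,0,0,1]]]'
python3 -m jog '[[[0,0,0,0,0,0,0.3],[0,0,0,0,0,0,0.3],[0,0,0,0,0,0,0.3],[0,0,0,0,0,0,0.3],[0,0,0,0,0,0,0.3]]]' 30
python3 -m jog '[[[0,0,-30,0,0,0,0.3],[0,0,-40,0,0,0,0.3],[0,0,-40,0,0,0,0.3],[0,0,0,0,0,-0.15,0.3],[0,0,0,0,0,-0.15,0.3]]]'
python3 -m jog '[[[0,0,0,0,0,-0.15,0.3],[0,0,0,0,0,0,0.3],[0,0,0,0,0,0,0.3]]]'
```

```text
clock: 19.8
position: [0.4447, 0.0777, 0.0824]
tool_rot: [-3.141, -0.0, 2.688]
force: [-0.4, -0.5, 0.7]
grip_width: 0.0856
finger_force: 0.0
clock: 20.3
position: [0.4451, 0.0778, 0.0833]
tool_rot: [3.14, 0.001, 2.688]
force: [-2.5, 0.5, 16.8]
grip_width: 0.0525
finger_force: 28.3
clock: 20.8
position: [0.4451, 0.0778, 0.1941]
tool_rot: [3.141, 0.004, 2.994]
force: [-0.4, -0.1, -0.9]
grip_width: 0.0521
finger_force: 33.7
clock: 21.1
position: [0.4446, 0.0774, 0.1925]
tool_rot: [3.141, 0.0, 3.133]
force: [-1.3, 1.2, -1.3]
grip_width: 0.0521
finger_force: 33.6
```

```bash
python3 -m jog '[[[-37,-2,0,0,0,0,0.3],[-37,-2,0,0,0,0,0.3],[-36,-1,0,0,0,0,0.3],[-36,-1,0,0,0,0,0.3],[-36,-1,0,0,0,0,0.3]]]' | tail -5
python3 -m jog '[[[0,0,0,0,0,0,0.3],[0,0,40,0,0,0,0.3],[0,0,30,0,0,0,0.3],[0,0,20,0,0,0,0.3],[0,0,12,0,0,0,0.3]]]'
python3 -m jog '[[[0,0,0,0,0,0,0.3],[0,0,2,0,0,0,0.3],[0,0,0,0,0,0,0.3]]]'
```

```text
position: [0.6278, 0.0699, 0.1921]
tool_rot: [-3.141, -0.0, 3.134]
force: [-0.1, 0.6, -0.1]
grip_width: 0.0521
finger_force: 33.7
clock: 22.1
position: [0.6256, 0.07, 0.0884]
tool_rot: [-3.141, -0.002, 3.135]
force: [0.3, -0.8, 0.2]
grip_width: 0.0519
finger_force: 33.7
clock: 22.4
position: [0.6269, 0.07, 0.089]
tool_rot: [3.141, 0.001, 3.137]
force: [0.8, -0.5, -1.4]
grip_width: 0.052
finger_force: 32.4
```

```bash
python3 -m jog '[[[0,0,0,0,0,0,0.8],[0,0,0,0,0,0,0.8],[0,0,0,0,0,0,0.8],[0,0,-20,0,0,0,0.8],[0,0,-40,0,0,0,0.8]]]'
python3 -m jog '[[[0,0,-40,0,0,0,1],[0,0,-30,0,0,0,1],[0,0,0,0,0,0,1]]]' | tail -5
python3 - <<'E'
from h import *
from scipy.optimize import minimize
f=bot.grab_frame('top');save(f,'top2')
for r in bot.spot_point('elbow_center',f)[:3]: print(r['conf'],np.round(r['xyz'],3))
rs=[r for r in bot.trace('elbow_center',f)]
S=8;u0,v0=270,210
for r in rs[:4]:
    m=r['region'];p=np.argwhere(m).mean(0)[::-1]
    print('region',round(r['conf'],2),p.round(),m.sum())
    if np.hypot(*(p-[291,232]))>10: continue
    M=cv2.resize(m[v0:v0+44,u0:u0+44].astype(np.float32),None,fx=S,fy=S,interpolation=cv2.INTER_LINEAR)
    def cost(a):
        c,s=np.cos(a[2]),np.sin(a[2]);T=np.zeros(M.shape,np.float32)
        for b in([(-26.5,-26.5),(26.5,-26.5),(26.5,7.5),(-26.5,7.5)],[(-26.5,-26.5),(7.5,-26.5),(7.5,26.5),(-26.5,26.5)]):
            P=[proj(f,[(a[0]+c*x-s*y)/1000,(a[1]+s*x+c*y)/1000,.017]) for x,y in b]
            cv2.fillPoly(T,[((np.array(P)-[u0,v0]+.5)*S).astype(int)],1)
        return np.abs(M-cv2.GaussianBlur(T,(0,0),4)).sum()
    best=min(((cost((x,y,np.radians(t))),x,y,t) for x in range(421,440,3) for y in range(-72,-53,3) for t in range(-220,-120,4)))
    best=min(((cost((best[1]+x,best[2]+y,np.radians(best[3]+t))),best[1]+x,best[2]+y,best[3]+t) for x in range(-2,3) for y in range(-2,3) for t in range(-4,5,2)));print(best)
E
```

```text
clock: 22.9
position: [0.6252, 0.0698, 0.1465]
tool_rot: [-3.141, -0.005, 3.138]
force: [0.3, -0.9, 0.5]
grip_width: 0.0688
finger_force: 0.0
position: [0.6281, 0.0701, 0.2225]
tool_rot: [3.141, 0.006, 3.137]
force: [-0.1, 0.2, -0.1]
grip_width: 0.0853
finger_force: 0.0
0.65 [ 0.432 -0.063  0.018]
region 0.79 [291. 232.] 239
(np.float32(3000.754), 428, -66, -164)
```

View pics/top2.png

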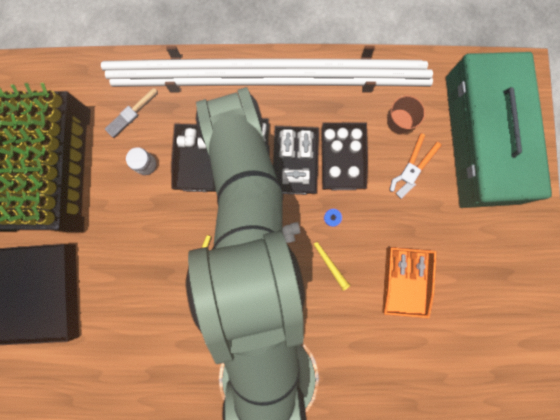

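The caps and valve sit well in their bins (343,150), (296,177). The arm partly hides the elbow (291,232), so I'll fit its yaw on the first, unobstructed picture instead.

Run:
```python
from h import *
f=bot.grab_frame('top');g=cv2.imread('pics/top0.png').astype(int)
S=8;u0,v0=270,210
w=g[v0:v0+44,u0:u0+44];m=np.clip((w[:,:,0]-90)/80.,0,1).astype(np.float32)  # blue channel: white vs wood
M=cv2.resize(m,None,fx=S,fy=S)
def cost(a):
    c,s=np.cos(a[2]),np.sin(a[2]);T=np.zeros(M.shape,np.float32)
    for b in([(-26.5,-26.5),(26.5,-26.5),(26.5,7.5),(-26.5,7.5)],[(-26.5,-26.5),(7.5,-26.5),(7.5,26.5),(-26.5,26.5)]):
        P=[proj(f,[(a[0]+c*x-s*y)/1000,(a[1]+s*x+c*y)/1000,.017]) for x,y in b]
        cv2.fillPoly(T,[((np.array(P)-[u0,v0]+.5)*S).astype(int)],1)
    return np.abs(M-cv2.GaussianBlur(T,(0,0),4)).sum()
L=sorted((round(float(cost((x,y,np.radians(t))))),x,y,t) for x in range(422,440,2) for y in range(-72,-54,2) for t in range(-200,-130,4))
print(L[:5],M.sum())
```

```text
[(10997, 428, -64, -168), (11032, 428, -64, -172), (11141, 426, -64, -172), (11184, 428, -64, -164), (11244, 426, -64, -168)] 27558.398
```

```bash
python3 -m jog '[[[32,-22,0,0,0,0,1],[32,-22,0,0,0,0,1],[32,-22,0,0,0,0,1],[32,-22,0,0,0,0,1],[32,-22,0,0,0,0,1]]]' | tail -5
python3 -m jog '[[[31,-22,0,0,0,0,1],[0,0,0,0,0,-0.15,1],[0,0,0,0,0,-0.063,1],[0,0,30,0,0,0,1],[0,0,30,0,0,0,1]]]'
python3 -m jog '[[[0,0,0,0,0,0,1],[0,0,0,0,0,0,1]]]'
python3 -c "
from h import *
print(np.round(bot.observe()['qpos'],2))
f=bot.grab_frame('scene');u,v=proj(f,[.435,-.06,.04]).astype(int);a=cv2.resize(f['img'][v-60:v+120,u-120:u+120,::-1],None,fx=3.2,fy=3.2);cv2.imwrite('pics/c6.png',a)"
```

```text
position: [0.4643, -0.0402, 0.2171]
tool_rot: [-3.142, -0.002, 3.138]
force: [0.7, -1.3, 0.4]
grip_width: 0.085
finger_force: 0.0
clock: 24.4
position: [0.4349, -0.0615, 0.1571]
tool_rot: [3.142, 0.001, -2.933]
force: [1.7, -1.0, -0.3]
grip_width: 0.0859
finger_force: 0.0
clock: 24.6
position: [0.4346, -0.0612, 0.1579]
tool_rot: [3.141, -0.002, -2.932]
force: [0.9, 0.1, 0.9]
grip_width: 0.0858
finger_force: 0.0
[ 0.14  0.49 -0.18  2.18  0.18  0.49  1.61]
```

View pics/c6.png

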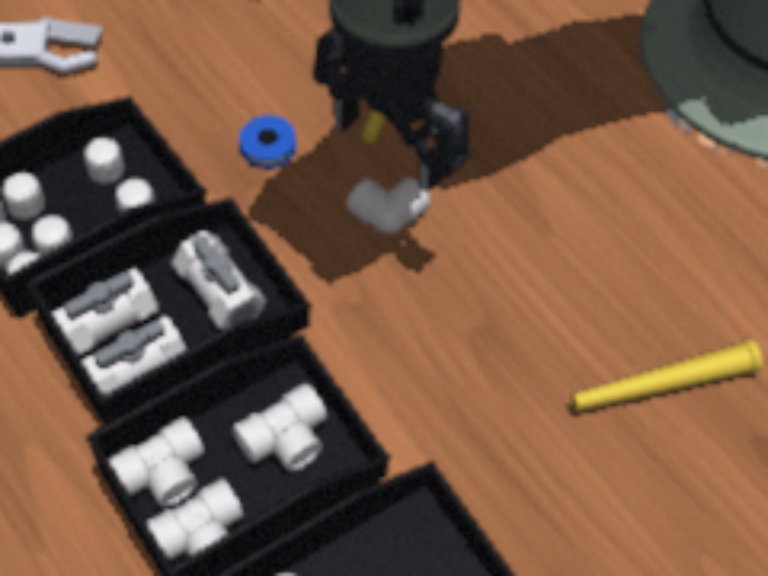

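The tee and valve lie on their bin floors at (280,425) and (220,275). The elbow (390,205) is centred under the jaws, so I'll grip it.

```bash
python3 -m jog '[[[0,0,30,0,0,0,1],[0,0,25,0,0,0,1],[0,0,15,0,0,0,1],[0,0,5,0,0,0,1],[0,0,0,0,0,0,1]]]'
python3 -m jog '[[[0,0,0,0,0,0,0.3],[0,0,0,0,0,0,0.3],[0,0,0,0,0,0,0.3],[0,0,0,0,0,0,0.3],[0,0,0,0,0,0,0.3]]]' 30
python3 -m jog '[[[0,0,-30,0,0,0,0.3],[0,0,-40,0,0,0,0.3],[0,0,-40,0,0,0,0.3],[0,0,0,0,0,0.15,0.3],[0,0,0,0,0,0.06,0.3]]]'
python3 -m jog '[[[0,0,0,0,0,0,0.3],[0,0,0,0,0,0,0.3]]]'
```

```text
clock: 25.15
position: [0.4353, -0.0613, 0.0836]
tool_rot: [-3.141, 0.0, -2.932]
force: [-0.5, -0.4, 0.0]
grip_width: 0.0852
finger_force: 0.0
clock: 25.65
position: [0.4355, -0.0617, 0.0841]
tool_rot: [-3.141, 0.001, -2.933]
force: [-1.6, -1.0, 14.4]
grip_width: 0.052
finger_force: 28.5
clock: 26.15
position: [0.4356, -0.0616, 0.1949]
tool_rot: [-3.141, 0.003, 3.134]
force: [-0.1, -0.1, -1.2]
grip_width: 0.0513
finger_force: 32.9
clock: 26.35
position: [0.435, -0.0613, 0.1933]
tool_rot: [-3.141, 0.0, -3.14]
force: [-0.4, 0.4, -0.5]
grip_width: 0.0517
finger_force: 32.9
```

```bash
python3 -m jog '[[[-22,35,0,0,0,0,0.3],[-22,35,0,0,0,0,0.3],[-22,35,0,0,0,0,0.3],[-22,35,0,0,0,0,0.3],[-22,35,0,0,0,0,0.3]]]' | tail -5
python3 -m jog '[[[-23,35,0,0,0,0,0.3],[-23,36,0,0,0,0,0.3],[-23,36,0,0,0,0,0.3],[0,0,0,0,0,0,0.3],[0,0,0,0,0,0,0.3]]]'
python3 -m jog '[[[0,0,40,0,0,0,0.3],[0,0,30,0,0,0,0.3],[0,0,20,0,0,0,0.3],[0,0,12,0,0,0,0.3],[0,0,0,0,0,0,0.3]]]'
```

```text
position: [0.5457, 0.1151, 0.1928]
tool_rot: [-3.141, -0.001, -3.14]
force: [-0.3, -0.3, 1.0]
grip_width: 0.0516
finger_force: 32.9
clock: 27.35
position: [0.6139, 0.2211, 0.1922]
tool_rot: [-3.141, -0.001, -3.14]
force: [-0.5, -1.1, -0.7]
grip_width: 0.052
finger_force: 32.9
clock: 27.85
position: [0.6138, 0.2194, 0.0901]
tool_rot: [-3.141, -0.002, 3.14]
force: [-0.2, -0.4, -1.1]
grip_width: 0.0517
finger_force: 33.0
```

Release, lift clear, back away and look.

```bash
python3 -m jog '[[[0,0,1,0,0,0,0.8],[0,0,0,0,0,0,0.8],[0,0,0,0,0,0,0.8],[0,0,-20,0,0,0,0.8],[0,0,-40,0,0,0,0.8]]]'
python3 -m jog '[[[0,0,-40,0,0,0,0.8],[0,0,-40,0,0,0,0.8],[35,0,-20,0,0,0,0.8],[35,0,0,0,0,0,0.8],[35,0,0,0,0,0,0.8]]]' | tail -5
python3 -m jog '[[[35,20,0,0,0,0,0.8],[25,30,0,0,0,0,0.8],[0,30,0,0,0,0,0.8],[0,0,0,0,0,0,0.8],[0,0,0,0,0,0,0.8]]]' | tail -5
python3 -c "
from h import *
for c in ('scene','top'):
  f=bot.grab_frame(c)
  for q in['tee_center','elbow_center','valve_center','cap_a_center']:
    for r in bot.spot_point(q,f)[:4]: print(c,q,round(r['conf'],2),np.round(r['xyz'],3))
  if c=='scene': cv2.imwrite('pics/fin.png',cv2.resize(f['img'][150:380,130:400,::-1],None,fx=2.6,fy=2.6))"
```

```text
clock: 28.35
position: [0.6131, 0.2201, 0.1489]
tool_rot: [-3.14, -0.004, 3.141]
force: [0.8, 0.3, 0.0]
grip_width: 0.0684
finger_force: 0.0
position: [0.5082, 0.2205, 0.2513]
tool_rot: [3.141, 0.002, 3.141]
force: [0.7, 1.3, -1.2]
grip_width: 0.0684
finger_force: 0.0
position: [0.4492, 0.301, 0.2504]
tool_rot: [3.141, 0.001, -3.141]
force: [0.4, -0.7, -0.3]
grip_width: 0.0685
finger_force: 0.0
scene tee_center 0.97 [0.627 0.074 0.023]
scene elbow_center 0.59 [0.609 0.221 0.02 ]
scene valve_center 0.7 [ 0.598 -0.078  0.034]
scene cap_a_center 0.68 [ 0.61  -0.251  0.018]
top tee_center 0.66 [0.629 0.073 0.018]
top elbow_center 0.71 [0.671 0.067 0.003]
top elbow_center 0.55 [0.609 0.218 0.021]
top elbow_center 0.34 [ 0.591 -0.08   0.03 ]
top valve_center 0.64 [ 0.594 -0.078  0.029]
top cap_a_center 0.47 [ 0.612 -0.25   0.024]
```

View pics/fin.png

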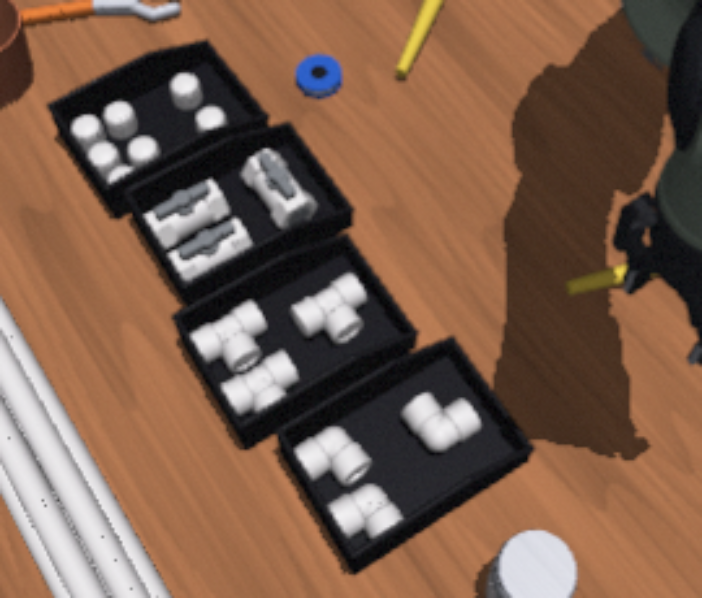

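All five fittings sit on the floors of the right bins: caps (185,90) and (210,120), valve (278,187), tee (332,307) and elbow (440,420). The robot is clear of everything.

```bash
python3 -c "
from workcell import bot
print(bot.job_done())"
```

```text
the job is handed in; nothing more can be done
None
```

The tee, elbow, valve and both caps are in the bins that hold their kind, on the floor in front of the stock, and the job was handed in at about 29 s.

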